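# Load the fixture slide into the profile projector's stage dock

## Robot

A 7-joint arm with a two-finger parallel gripper is mounted at the origin on the work surface. World frame = base frame: x ahead of the robot, y to its left, z up, the work surface at z = 0. Lengths are in m, angles in rad, forces in N, time in s.
With the tool pointing down it reaches from about 0.4 to 0.85 m from the base axis. Payload 10.4 kg.
Tool frame: the origin (TCP) lies on the centre line of the jaws, within the pads' length; the fingertips stand 8 mm ahead of it and the grasp point (between the pads) lies 11 mm behind it (r.finger_overhang is the distance from the TCP to the fingertips, in m); z points along the fingers, y is the line along which they close (so a half turn about z gives the same grasp; the last joint's range is limited). The gripper opens to 87 mm and grips with 3 to 60 N. Pads are 19 mm wide; open, the fingers measure 117 mm over their backs; the gripper's body (75 mm by 190 mm) begins 51 mm behind the grasp point.
Start: joints at [-0.023, 0.332, -0.065, 1.46, 0.022, 1.35, -0.088], TCP at [0.625, 0, 0.231] pointing down, gripper open.
Joint ranges: [-2.6, 2.6], [-0.5, 2.12], [-1.47, 1.34], [0.16, 2.42], [-1.27, 4.41], [0.06, 2.06], [-2.6, 2.6]. Speed limits (rad/s): [2.22, 2.22, 2.79, 2.79, 3.14, 3.14, 3.14].

## Interface

Orientations are given as a unit quaternion [x, y, z, w].
In Python, from bench import r, vision gives the robot as it stands.
- The arm moves only by the tool drive_tool, never from a script. Its argument "series" is a list of rows, each a list of 2 entries, a list of its own where there are three numbers: the shift along the world's x, y, z in cm, then the turn about the world's z in degrees. A call has exactly 10 rows; each row shifts and turns the commanded pose from where the row before left it; what a row does not reach is not made up. A row lasts 1/8 s, in which the tool goes at most 62.5 mm and 10.7 degrees, less where a joint would pass 70% of its speed; a pose out of reach is approached as far as the arm can. A call with a gripper value outside its range is refused whole. "hand" is the closure, from 0 (fully open) to 1 (shut), set as the call begins (left out, the last holds). The fingers move at their own pace and stop on an object; "newtons" is the grip in N (left out, the last holds). Time passes only in rows, so rows that do not move let the fingers close, or fill a call up. It gives the time, the measured TCP pose, the force, the opening and the grip force at its end, in the units of the state.
- r.read_state(): the state, without advancing time (a new reading comes with each control period).
- vision.camera(name): name is "scene" or "side" or "wrist"; returns a dict with "color" (400x640x3 uint8, red, green, blue), "intrinsics" (3x3 intrinsics, pixels), "R" (3x3) and "t" (3): a world point X has camera coordinates R X + t; the wrist camera has in their place "mount" (4x4, takes a point from camera to tool coordinates, whose origin is the TCP and whose axes are the flange's). Camera axes: x right, y down, z forward; pixel columns grow to the right and rows downward; lengths in m; the calibration is good to about 2 mm. A picture is of the moment at which its call begins: read the wrist's pose just before it. There is no depth.
- r.close_job(): hands the job in; it is judged then, once.
The state is a dict: "time": time; "joint_positions": joint angles; "joint_vel": joint speeds; "joint_torque": joint torques, N m; "ee_pos": TCP position; "eef_rot": TCP orientation; "ft_force": force on the tool from outside, world axes, zero at the start; "torque": the same for the moment, N m; "width": finger opening in m; "grip_force": force on a finger pad.
Only numpy, scipy, OpenCV 4.12 (cv2) and the standard library are available. Lean on these libraries where they do the work, as an engineer would, in place of code of your own. Each camera call takes 0.05 s, during which the arm holds its last target. There are 200 camera calls.

## Task

Pick up the aluminium fixture slide by its grip and push it, bevelled end first, along the guideway of the stage dock until the spring catch clicks shut behind it. Then, still holding the grip, pull the slide back against the catch to check by feel that it is held, and let go, leaving the slide locked in. Let only the slide push the catch aside, never the gripper, and leave the vise, the steel cylinder and the wooden case where they are.

Things in the scene. Friction and masses are not known exactly. Their poses are not given: they have to be found in the camera images.
- slide: loose aluminium fixture slide, 0.3 to 0.56 kg: plate 90 long (x) x 70 wide (y) x 14 mm thick with an upright black grip and, near its +x end, a steel V-block with a brass pin, top 35 mm up, 44 mm wide. Origin: centre of the underside, z up. Starts flat on the table, left or right of the dock, +x end away from the robot within about 0.6 rad.
- slide_grip (a point): where to grasp the slide: 10 mm behind (-x of) the plate's centre, 60 mm above its underside, axes as slide. The grip is a black block 22 mm thick (x), 40 mm wide (y), standing from 14 to 80 mm above the underside. Pinch it along x, one finger before and one behind it: across y the slide may pitch in the fingers.
- slide_nose (a point): middle of the slide's leading (+x) edge, 45 mm ahead of the plate's centre, 7 mm above the underside. This end has bevelled corners (10 mm long, 5 mm wide); the opposite -x end is the square edge that the catch drops behind.
- dock: stage dock fixed to the table: dark steel base 260 mm long (x -150 to +110), 132 wide, 12 mm thick, so the guideway floor is 12 mm up. Origin: on the table, on the guideway's centre line; +x is the way the slide goes in (away from the robot within 0.35 rad). Inner faces of its grey rails at y +-36.5 mm from x -45 on, 17 mm above the floor; end stop face at x +90. Nothing on it is above 38 mm.
- dock_mouth (a point): centre of the guideway's mouth on its floor: dock x -63, y 0, z +12 mm. Here the rails begin, flared to y +-46.5, narrowing to +-36.5 at x -45. Before it (x -150 to -63) the floor is an open apron where the slide can be set down. From x +12 on, lips over the rails (underside 17, top 23 mm above the floor, inner edges y +-29.5) hold the slide down: it goes in only along x.
- dock_home (a point): where the slide's origin (centre of its underside) is when fully home against the end stop: dock x +45, y 0, z +12 mm, axes as the dock and then as the slide. The slide's square rear edge is then at dock x 0. The guideway, rails and plate are polished (friction about 0.2). The catch leaves 3 mm of play backwards.
- catch: sprung steel catch in the dock's left (+y) rail, moving along dock y. Origin: tip of its nose, on its square +x face, at floor level; axes as the dock. Shut: dock x -3, y +26.5 mm, 10 mm into the guideway. Slope towards the mouth from x -36, y +37.5 to x -12, y +26.5. The slide pushes it out (2 to 6 N along x); it springs shut behind the rear edge. The square face does not yield to a pull.
- vise: bystander: small steel toolmaker's vise, 120 x 52 x 44 mm plus a screw end, lying on the side of the dock where the slide is not. Origin: centre of its underside.
- square: bystander: upright steel cylinder 50 mm in diameter, 110 mm high, beyond the dock on the right. Origin: centre of its underside.
- case: bystander: closed wooden gauge case 82 x 132 x 42 mm, beyond the dock on the left. Origin: centre of its underside.
There are look-alikes about, which are no part of the job. Several things have the shape of the slide; the one meant has the colours described above.

How it is judged:
On the way, in this order (a step that is already met when the one before it is completed fails the run):
1. the slide, on its way in along the guideway, pushes the catch aside (y of catch in the frame of dock above 0.0325 m and contact force between slide and catch above 0.5 N and x of slide in the frame of dock below 0.038 m and z of slide in the frame of dock below 0.018 m), for 0.05 s.
2. the catch has sprung shut behind the slide and the slide does not press on it (y of catch in the frame of dock below 0.0285 m and x of slide in the frame of dock above 0.04 m and z of slide in the frame of dock below 0.018 m and contact force between slide and catch below 1 N), for 0.1 s.
3. held by the gripper, the slide is pulled back against the shut catch (more than 3 N) (contact force between slide and catch above 3 N and contact force between the fingers and slide above 1 N and y of catch in the frame of dock below 0.0285 m and x of slide in the frame of dock above 0.039 m), for 0.1 s.
At the end, for the whole second after the job is handed in: The slide lies flat on the guideway floor (within 4 mm), bevelled end towards the stop, in line with the dock (0.08 rad), its origin 39 to 48 mm along the dock: behind the catch, anywhere in its play. The catch is shut (within 2 mm), the slide still, bystanders within 25 mm of their places (x of slide in the frame of dock between 0.039 and 0.048 m and z of slide in the frame of dock between 0.008 and 0.016 m and angle between the x axis of slide and the x axis of dock, either way round below 0.08 rad and angle between slide's own z axis and vertical below 0.06 rad and y of catch in the frame of dock below 0.0285 m and linear speed of slide below 0.02 m/s and x of slide_nose in the frame of dock above 0.08 m); the robot touches nothing.
It fails at once if the gripper touches the catch (contact force between the fingers and catch above 1 N).
It fails at once if the vise, the cylinder or the case is shifted by more than 25 mm or the cylinder is tipped (distance of any of vise, square, case from where it was at the start of the episode above 0.025 m or angle between square's own z axis and vertical above 0.5 rad).
It also fails if it takes over 48 s, if anything falls off the work surface, if the arm or the gripper's body presses on something with over 40 N, if the wrist force passes 120 N, or if a joint passes its speed limit or range.

## Working session

There is one attempt and no reset: what is moved stays moved. The work goes in short steps, Python scripts to look and compute and a tool call to move; the robot and the scene stay as the last step left them, time stands still between calls to the robot, and variables do not carry over. Pictures are saved under pics/ and viewed, at most 10 in all, crops included, and the job is handed in when it is done.

Besides the shell and the picture viewer there is one more tool, called after ">>>" by a JSON object that holds its "api" and its "payload", one argument or row to a line. drive_tool: Moves the arm, as the interface text tells. Its arguments: {"type":"object","properties":{"series":{"type":"array"},"hand":{"type":"number"},"newtons":{"type":"number"}},"required":["series"]}

```bash
ls; mkdir -p pics; python3 - <<'E'
from bench import r, vision
import cv2,numpy as np,pickle
s=r.read_state(); print(s['time'],s['ee_pos'],s['eef_rot'],s['width'])
d={}
for n in ("scene","side","wrist"):
    c=vision.camera(n); d[n]=c; cv2.imwrite(f"pics/{n}0.png",c["color"][:,:,::-1])
    print(n,{k:np.round(v,3).tolist() for k,v in c.items() if k!="color"})
d['s']=s
pickle.dump(d,open("cam0.pkl","wb"))
print(r.finger_overhang)
E
```

```text
pics
0.0 [ 6.24626041e-01 -1.55920607e-05  2.29754798e-01] [ 7.07100143e-01  7.07113067e-01 -5.18147718e-04 -4.78554612e-04] 0.08738827193994958
scene {'intrinsics': [[421.628, 0.0, 322.852], [0.0, 421.628, 202.879], [0.0, 0.0, 1.0]], 'R': [[0.473, 0.881, -0.01], [0.653, -0.358, -0.668], [-0.592, 0.309, -0.744]], 't': [-0.196, -0.311, 1.439]}
side {'intrinsics': [[422.385, 0.0, 323.503], [0.0, 422.385, 200.817], [0.0, 0.0, 1.0]], 'R': [[-0.945, -0.327, -0.017], [-0.242, 0.731, -0.638], [0.221, -0.598, -0.77]], 't': [0.472, 0.207, 1.186]}
wrist {'intrinsics': [[356.713, 0.0, 322.227], [0.0, 356.713, 200.884], [0.0, 0.0, 1.0]], 'mount': [[-0.0, -0.969, -0.245, 0.066], [1.0, -0.0, 0.0, -0.0], [-0.0, -0.245, 0.969, -0.154], [0.0, 0.0, 0.0, 1.0]]}
0.008
```

View pics/scene0.png

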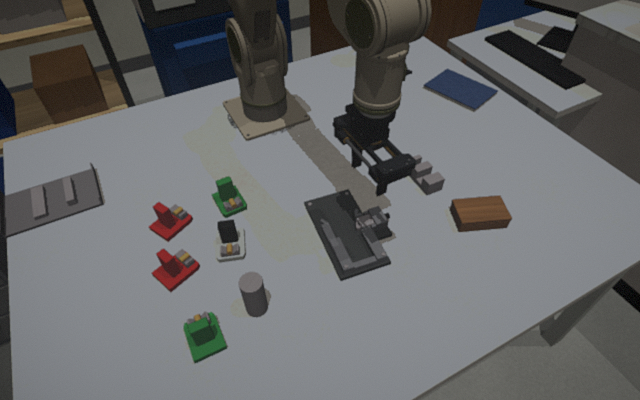

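View pics/side0.png

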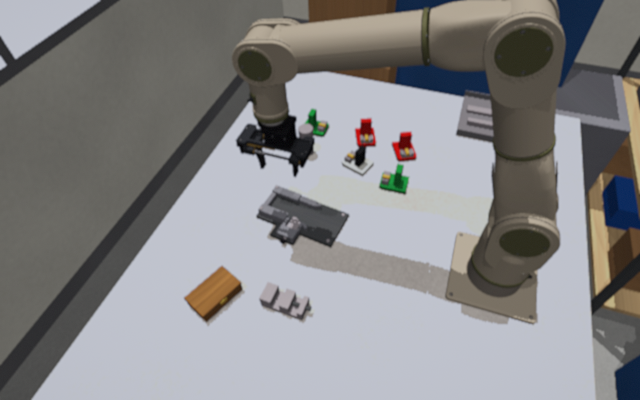

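The scene view shows the slide (black grip, pale plate) near (230,240) and the dock near (350,235), with the catch block at about (372,222). The vise is at (428,180), the case at (480,213) and the cylinder at (254,295). The side view shows the slide at (358,160) and the dock at (303,215). Next I'll zoom in.

```bash
cat > h.py <<'E'
import numpy as np,cv2,pickle
def ray(c,u,v):
    K=c["intrinsics"];R=np.array(c["R"]);t=np.array(c["t"])
    d=R.T@np.linalg.solve(K,[u,v,1.]); return -R.T@t,d
def plane(c,u,v,z):
    o,d=ray(c,u,v); return o+d*(z-o[2])/d[2]
def proj(c,X):
    p=np.array(c["intrinsics"])@(np.array(c["R"])@np.array(X)+np.array(c["t"])); return p[:2]/p[2]
def wristcam(c,s):
    from scipy.spatial.transform import Rotation as Ro
    M=np.array(c["mount"]);T=np.eye(4);T[:3,:3]=Ro.from_quat(s["eef_rot"]).as_matrix();T[:3,3]=s["ee_pos"]
    W=np.linalg.inv(T@M); return dict(c,R=W[:3,:3],t=W[:3,3])
E
python3 - <<'E'
from h import *
d=pickle.load(open("cam0.pkl","rb"))
a=d["scene"]["color"][170:290,200:400,::-1]
cv2.imwrite("pics/c1.png",cv2.resize(a,None,fx=4,fy=4,interpolation=cv2.INTER_CUBIC))
w=wristcam(d["wrist"],d["s"]); cv2.imwrite("pics/w0.png",d["wrist"]["color"][:,:,::-1])
c=d["scene"]
for n,u,v,z in [("slide",230,245,.014),("dock",350,235,.012),("cyl",254,312,0),("case",480,213,.042)]: print(n,plane(c,u,v,z).round(3))
E
```

```text
slide [ 0.487 -0.3    0.014]
dock [ 0.602 -0.022  0.012]
cyl [ 0.677 -0.315  0.   ]
case [0.719 0.291 0.042]
```

View pics/c1.png

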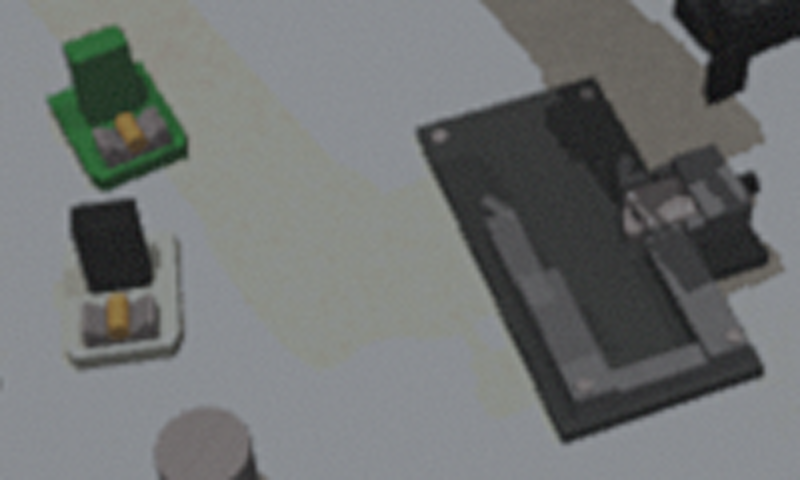

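View pics/w0.png

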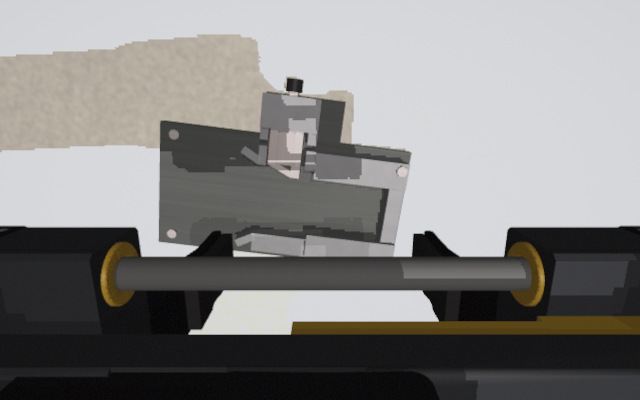

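```bash
python3 - <<'E'
from h import *
d=pickle.load(open("cam0.pkl","rb"))
w=wristcam(d["wrist"],d["s"]);c=d["scene"]
print("wrist");P=[plane(w,u,v,.012)[:2] for u,v in [(161,121),(159,241),(411,152)]]
print(np.round(P,4))
# edge masks of dock: dark pixels
print("dir from left edge",np.arctan2(*(P[2]-P[0])[::-1]), np.linalg.norm(P[2]-P[0]),"width",np.linalg.norm(P[1]-P[0]))
print("scene")
f=lambda u,v:(200+u/4,170+v/4)
Q=[plane(c,*f(u,v),.012)[:2] for u,v in [(596,78),(418,130),(763,368),(565,430)]]
print(np.round(Q,4)); 
for a,b in [(0,1),(0,2),(1,3),(2,3)]: print(np.linalg.norm(Q[a]-Q[b]),np.arctan2(*(Q[b]-Q[a])[::-1]))
# slide mask: bright near-white plate in scene
im=c["color"][225:265,214:248].astype(int)
print("slide corners z.014")
S=[plane(c,*f(u,v),.014)[:2] for u,v in [(68,280),(176,240),(70,352),(180,340),(75,358),(172,352)]]
print(np.round(S,4))
G=[plane(c,*f(u,v),.08)[:2] for u,v in [(72,207),(135,200),(150,0)]]
print("grip top",np.round(G,4))
E
```

```text
wrist
[[ 0.4603  0.0563]
 [ 0.4437 -0.0733]
 [ 0.7164  0.0248]]
dir from left edge -0.12215011110031845 0.25802105569302186 width 0.13062749749762326
scene
[[ 0.4632  0.0571]
 [ 0.4472 -0.0733]
 [ 0.7185  0.0225]
 [ 0.6991 -0.1033]]
0.13141055386854092 -1.6927803559594872
0.2576275712139718 -0.13502213327715462
0.2536940092035762 -0.11848297629452553
0.1272236763999302 -1.7235437894111034
slide corners z.014
[[ 0.4566 -0.3233]
 [ 0.4591 -0.2521]
 [ 0.5094 -0.3399]
 [ 0.5331 -0.2781]
 [ 0.515  -0.3387]
 [ 0.539  -0.2855]]
grip top [[ 0.4591 -0.3081]
 [ 0.4721 -0.273 ]
 [ 0.3119 -0.2035]]
```

The wrist view shows the dock's base corners at (161,121), (159,241) and (411,152). The dock's yaw is about -0.125 rad, and its length and width come out right. In the scene crop the slide's nose edge gives a yaw of about -0.42 rad. I'll move over the slide and measure it with the wrist camera.

>>> {"api": "drive_tool", "payload": {
  "series": [
    [[-1.9, -4.1, 0], -3],
    [[-1.9, -4.1, 0], -3],
    [[-1.9, -4.1, 0], -3],
    [[-1.9, -4.1, 0], -3],
    [[-1.9, -4.1, 0], -3],
    [[-1.9, -4.1, 0], -3],
    [[-1.9, -4.1, 0], -3],
    [[-1.9, -4.1, 0], -3],
    [[0, 0, 0], 0],
    [[0, 0, 0], 0]
  ],
  "hand": 0
}}

```text
time: 1.4
ee_pos: [0.4734, -0.3272, 0.2303]
eef_rot: [0.838, 0.545, 0.0, -0.0]
ft_force: [-0.5, 1.1, -0.6]
width: 0.087
grip_force: 0.0
```

```bash
python3 - <<'E'
from bench import r, vision
import cv2,pickle
s=r.read_state(); print(s['time'],s['ee_pos'],s['eef_rot'],s['joint_positions'])
c=vision.camera("wrist"); pickle.dump((c,s),open("w1.pkl","wb")); cv2.imwrite("pics/w1.png",c["color"][:,:,::-1])
E
```

```text
1.4 [ 0.47335548 -0.3272105   0.23032788] [ 8.38435455e-01  5.45000792e-01  1.86087620e-04 -2.99390180e-04] [ 0.36488571  0.2201707   0.18848503  1.60776315 -0.04288995  1.31803974
  0.14165538]
```

View pics/w1.png

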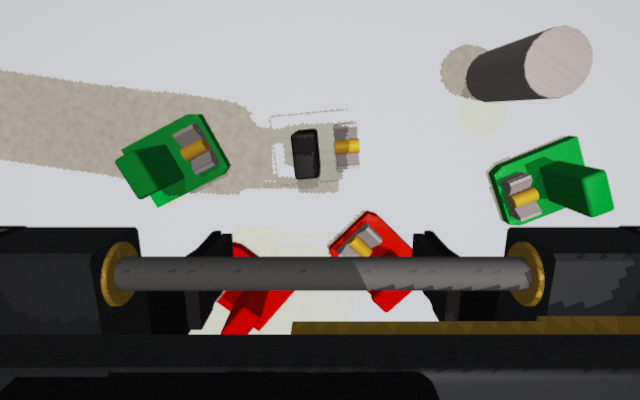

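The wrist view shows the slide's grip at about (305,153) and its V-block at (346,145). The plate spans columns 270–352 and blends into the table. I'll measure the grip top with a black mask and the V-block with a colour mask.

```bash
python3 - <<'E'
from h import *
c,s=pickle.load(open("w1.pkl","rb")); w=wristcam(c,s)
im=c["color"].astype(int)
sub=np.zeros(im.shape[:2],np.uint8); sub[110:200,265:365]=1
m=((im.max(2)<70)&(sub>0)).astype(np.uint8)
n,l,st,ce=cv2.connectedComponentsWithStats(m); i=1+np.argmax(st[1:,4]); print(st[i],ce[i])
pts=cv2.findNonZero((l==i).astype(np.uint8)); box=cv2.boxPoints(cv2.minAreaRect(pts)); print(box)
B=np.array([plane(w,u,v,.08)[:2] for u,v in box]); print(B.round(4),B.mean(0))
for k in range(4):
    e=B[(k+1)%4]-B[k]; print(np.linalg.norm(e),np.arctan2(e[1],e[0]))
a=c["color"][100:210,250:380,::-1]; cv2.imwrite("pics/w1c.png",cv2.resize(a,None,fx=6,fy=5.4,interpolation=cv2.INTER_CUBIC)) if 0 else cv2.imwrite("pics/w1c.png",cv2.resize(cv2.convertScaleAbs(a,alpha=2.5,beta=-300) if 0 else a,None,fx=5,fy=5,interpolation=cv2.INTER_CUBIC))
E
```

```text
[ 291  129   29   50 1226] [305.54404568 153.72756933]
[[290.0891  130.89108]
 [316.02972 128.29703]
 [320.88123 176.81189]
 [294.9406  179.40594]]
[[ 0.469  -0.2705]
 [ 0.4897 -0.2773]
 [ 0.4767 -0.3166]
 [ 0.4553 -0.3095]] [ 0.47268206 -0.29348   ]
0.021843068901292385 -0.3204373723734521
0.041333380633754475 -1.891587365471873
0.02258061405210141 2.82445477024936
0.041414711032117295 1.2321991803132373
```

View pics/w1c.png

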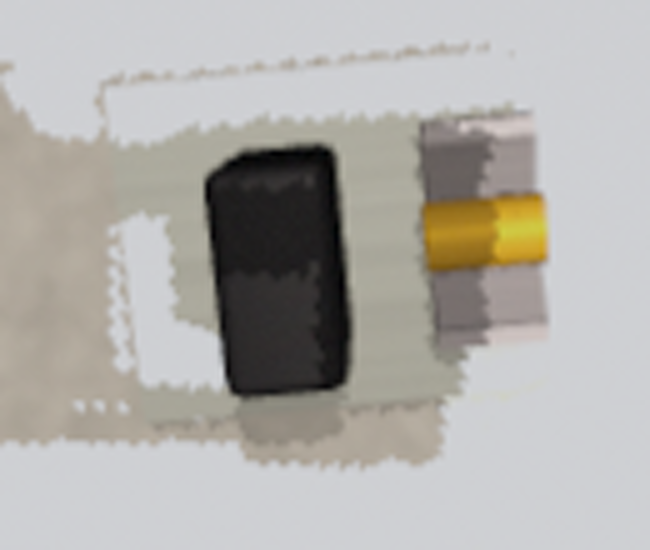

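The crop shows the plate's rear-left corner at crop (105,82) and its long edge running to (490,46). That edge agrees with the grip: yaw about -0.325 rad, grip measured 22×41 mm, centre (0.4727, -0.2935). I'll descend to TCP z = 0.049 (fingertips at 41 mm, above the V-block) and grip.

>>> {"api": "drive_tool", "payload": {
  "series": [
    [[0, 1.7, 0], 2.7],
    [[-0.1, 1.7, 0], 2.6],
    [[0, 0, -3], 0],
    [[0, 0, -3], 0],
    [[0, 0, -3], 0],
    [[0, 0, -3], 0],
    [[0, 0, -3], 0],
    [[0, 0, -2], 0],
    [[0, 0, -1.1], 0],
    [[0, 0, 0], 0]
  ],
  "hand": 0
}}

```text
time: 2.7
ee_pos: [0.472, -0.293, 0.0494]
eef_rot: [0.812, 0.584, -0.0, -0.0]
ft_force: [-0.2, 0.2, 0.1]
width: 0.0871
grip_force: 0.0
```

>>> {"api": "drive_tool", "payload": {
  "series": [
    [[0, 0, 0], 0],
    [[0, 0, 0], 0],
    [[0, 0, 0], 0],
    [[0, 0, 0], 0],
    [[0, 0, 0], 0],
    [[0, 0, 0], 0],
    [[0, 0, 0], 0],
    [[0, 0, 0], 0],
    [[0, 0, 0], 0],
    [[0, 0, 0], 0]
  ],
  "hand": 1,
  "newtons": 40
}}

```text
time: 3.95
ee_pos: [0.472, -0.294, 0.0495]
eef_rot: [0.813, 0.583, 0.0, -0.0]
ft_force: [-0.1, 0.1, 0.3]
width: 0.0221
grip_force: 40.0
```

```bash
python3 - <<'E'
from h import *
d=pickle.load(open("cam0.pkl","rb"))
w=wristcam(d["wrist"],d["s"]);c=d["scene"]
D=np.array([(-.15,.066),(-.15,-.066),(.11,.066),(.11,-.066)])
f=lambda u,v:(200+u/4,170+v/4)
def fit(A,B):
    a=A-A.mean(0);b=B-B.mean(0); th=np.arctan2((a[:,0]*b[:,1]-a[:,1]*b[:,0]).sum(),(a*b).sum())
    R=np.array([[np.cos(th),-np.sin(th)],[np.sin(th),np.cos(th)]]); t=B.mean(0)-R@A.mean(0)
    return th,t,(B-(A@R.T+t)).round(4).tolist()
# subpixel corners in the wrist view from gray gradients
g=cv2.cvtColor(d["wrist"]["color"],cv2.COLOR_RGB2GRAY)
p=np.array([[161,121],[159,241],[411,152]],np.float32).reshape(-1,1,2)
p=cv2.cornerSubPix(g,p,(5,5),(-1,-1),(3,50,.01)).reshape(-1,2);print(p)
print("W",fit(D[:3],np.array([plane(w,*q,.012)[:2] for q in p])))
print("S",fit(D,np.array([plane(c,*f(u,v),.012)[:2] for u,v in [(596,78),(418,130),(763,368),(565,430)]])))
s=pickle.load(open("w1.pkl","rb"))[1]
E
```

```text
[[160.07396 120.3602 ]
 [158.31973 241.08656]
 [410.84695 152.09488]]
W (np.float64(-0.1249689076177161), array([ 0.59959957, -0.02698281]), [[0.0004, -0.0003], [0.0004, 0.0004], [-0.0008, -0.0001]])
S (np.float64(-0.12892070023751637), array([ 0.60183676, -0.02680965]), [[0.0016, -0.0008], [0.0026, -0.0003], [-0.0009, -0.002], [-0.0033, 0.0031]])
```

Gripped at 22 mm opening, 40 N. The dock's origin is about (0.600, -0.027), yaw -0.126. I'll lift clear of the look-alikes and carry the slide over the apron, then check alignment.

>>> {"api": "drive_tool", "payload": {
  "series": [
    [[0, 0, 4], 0],
    [[0, 0, 6], 0],
    [[0, 5.7, 0], 2.3],
    [[0, 5.7, 0], 2.3],
    [[0, 5.7, 0], 2.3],
    [[0, 5.7, 0], 2.3],
    [[0, 5.5, 0], 2.3],
    [[0, 0, -3.5], 0],
    [[0, 0, -3.0], 0],
    [[0, 0, 0], 0]
  ]
}}

```text
time: 5.2
ee_pos: [0.4699, -0.0111, 0.0825]
eef_rot: [0.75, 0.661, -0.002, -0.002]
ft_force: [-0.4, -0.5, -3.2]
width: 0.0217
grip_force: 40.0
```

```bash
python3 - <<'E'
from bench import r, vision
import cv2,pickle
s=r.read_state(); print(s['time'],s['ee_pos'],s['eef_rot'],s['ft_force'],s['width'])
c=vision.camera("wrist"); pickle.dump((c,s),open("w2.pkl","wb")); cv2.imwrite("pics/w2.png",cv2.resize(c["color"][60:340,100:,::-1],None,fx=1.45,fy=1.45,interpolation=cv2.INTER_CUBIC))
E
```

```text
5.2 [ 0.46986537 -0.01106312  0.08250598] [ 0.75004609  0.66138044 -0.00202493 -0.00163785] [-0.44480671 -0.46503448 -3.18570303] 0.02172355376687806
```

View pics/w2.png

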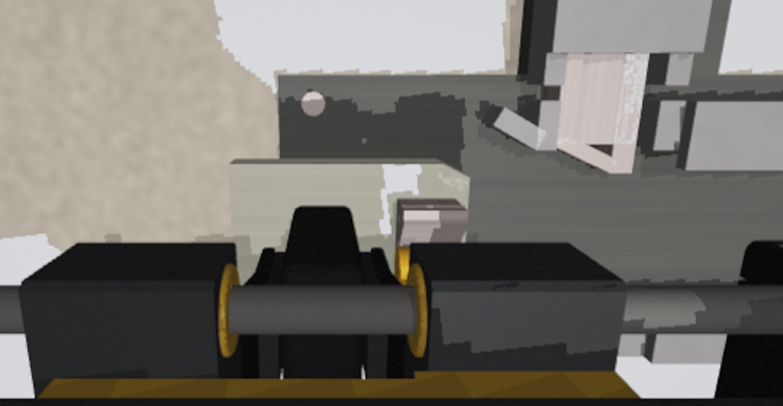

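The wrist view shows the slide's left edge running from crop (231,160) to (437,158), with its nose at column 469. The dock's rear-left corner is at (279,73), the catch tip at about (632,172) and the left flare at (500,112). I'll measure the slide-to-dock offset from this one image.

```bash
python3 - <<'E'
from h import *
c,s=pickle.load(open("w2.pkl","rb")); w=wristcam(c,s)
f=lambda u,v:((u+.5)/1.45-.5+100,(v+.5)/1.45-.5+60)
P=lambda u,v,z:plane(w,*f(u,v),z)[:2]
zt=s["ee_pos"][2]-.049+.014
# edge rows by vertical gradient per column
g=cv2.GaussianBlur(cv2.cvtColor(c["color"],cv2.COLOR_RGB2GRAY),(0,0),1).astype(float)
dv=np.gradient(g,axis=0)
def edge(u0,u1,v0,v1,sign,z):
    pts=[]
    for u in range(u0,u1,2):
        k=sign*dv[v0:v1,u]; v=v0+np.argmax(k); pts.append(plane(w,u,v,z)[:2])
    vx,vy,x,y=cv2.fitLine(np.array(pts,np.float32),cv2.DIST_HUBER,0,.01,.01).ravel()
    return np.arctan2(vy,vx) if vx>0 else np.arctan2(-vy,-vx),np.array([x,y])
thD,pD=edge(296,445,104,118,-1,.012); print("dock left edge",thD,pD)
thS,pS=edge(264,380,164,176,1,zt); print("slide left edge",thS,pS)
from scipy.spatial.transform import Rotation as Ro
M=Ro.from_quat(s["eef_rot"]).as_matrix(); th=np.arctan2(M[1,1],M[0,1]); print("tool y yaw",th, "tilt",M[:,2], "R",M.round(4).tolist())
n=lambda t:np.array([-np.sin(t),np.cos(t)])
t=-.1255
print("dock axis offset at left edge:", n(t)@pD-.066, " slide axis:", n(t)@pS-.035, "tcp:",n(t)@s["ee_pos"][:2], "origin est:",n(t)@np.array([.5996,-.02698]))
x=np.array([np.cos(t),np.sin(t)])
print("dock corner x",x@P(279,74,.012)+.15,"nose x",x@P(469,200,zt)-.045,"rear",x@P(231,160,zt)+.045, "tcp+10",x@s["ee_pos"][:2]+.01,"catch tip",x@P(632,172,.029)+.003,n(t)@P(632,172,.029)-.0265)
print("rail inner y",n(t)@P(700,170,.029)-.0365,n(t)@P(775,168,.029)-.0365)
print("corner L",P(279,74,.012))
E
```

```text
dock left edge -0.1256309 [0.50470084 0.05123276]
slide left edge -0.12482618 [0.4738906  0.02276177]
tool y yaw -0.12547711723219407 tilt [-5.20407288e-03 -2.21571494e-04 -9.99986434e-01] R [[0.1251, 0.9921, -0.0052], [0.9921, -0.1251, -0.0002], [-0.0009, -0.0051, -1.0]]
dock axis offset at left edge: 0.04800364003476068  slide axis: 0.04690002667185145 tcp: 0.04783732563392633 origin est: 0.04828461378807515
dock corner x 0.5987994844635984 nose x 0.4771738847337574 rear 0.47852338798881355 tcp+10 0.47755475260907254 catch tip 0.595678767175279 0.04904795711925984
rail inner y 0.03989075819529259 0.04073288831648616
corner L [0.45954937 0.0570071 ]
```

Yaw matches, and the slide needs +1.1 mm in dock y. I'll lower it onto the apron.

>>> {"api": "drive_tool", "payload": {
  "series": [
    [[0, 0.1, 0], 0],
    [[0, 0, -1], 0],
    [[0, 0, -0.9], 0],
    [[0, 0, -0.2], 0],
    [[0, 0, 0], 0],
    [[0, 0, 0], 0],
    [[0, 0, 0], 0],
    [[0, 0, 0], 0],
    [[0, 0, 0], 0],
    [[0, 0, 0], 0]
  ]
}}

```text
time: 6.5
ee_pos: [0.4721, -0.01, 0.0636]
eef_rot: [0.75, 0.661, 0.0, 0.0]
ft_force: [0.5, 0.8, -3.4]
width: 0.0218
grip_force: 40.0
```

```bash
cat > st.py <<'E'
from bench import r
import numpy as np
from scipy.spatial.transform import Rotation as Ro
s=r.read_state(); t=-.1255; x=np.array([np.cos(t),np.sin(t)]); n=np.array([-x[1],x[0]])
p=np.array(s["ee_pos"]);F=np.array(s["ft_force"]);M=Ro.from_quat(s["eef_rot"]).as_matrix()
print("t",s["time"],"slide dock x",(x@p[:2]+.01-.5988)*1e3,"y",(n@p[:2]-.0480-.0009)*1e3,"z",p[2],"yaw",np.arctan2(M[1,1],M[0,1])-t,"pitch",M[2,1],"F dock",x@F[:2],n@F[:2],F[2],"w",s["width"],s["grip_force"])
E
python3 st.py
```

```text
t 6.5 slide dock x -119.20307392459384 y 0.282298945637289 z 0.06362257491246893 yaw -0.00015716710276431067 pitch 0.000187925757640769 F dock 0.36999148692205963 0.8077250740478938 -3.4240601002555646 w 0.021752936464796677 40.0001513119787
```

>>> {"api": "drive_tool", "payload": {
  "series": [
    [[0, 0, -0.15], 0],
    [[0, 0, 0], 0],
    [[0.8, -0.1, 0], 0],
    [[0.8, -0.1, 0], 0],
    [[0.8, -0.1, 0], 0],
    [[0.8, -0.1, 0], 0],
    [[0.8, -0.1, 0], 0],
    [[0.8, -0.1, 0], 0],
    [[0, 0, 0], 0],
    [[0, 0, 0], 0]
  ]
}}

```text
time: 7.75
ee_pos: [0.5198, -0.016, 0.062]
eef_rot: [0.75, 0.661, -0.0, -0.0]
ft_force: [-0.9, -0.7, -3.8]
width: 0.0218
grip_force: 40.0
```

```bash
python3 st.py; python3 - <<'E'
from bench import r, vision
import cv2,pickle
s=r.read_state()
c=vision.camera("wrist"); pickle.dump((c,s),open("w3.pkl","wb")); cv2.imwrite("pics/w3.png",cv2.resize(c["color"][60:340,100:,::-1],None,fx=1.45,fy=1.45,interpolation=cv2.INTER_CUBIC))
E
```

```text
t 7.75 slide dock x -71.11306730827272 y 0.33243390959665997 z 0.06197836093236453 yaw -0.0001230124970600377 pitch -0.00030783091632944373 F dock -0.791150561115202 -0.7911600655051259 -3.802711128807662 w 0.021785334169256935 40.00026234425604
```

View pics/w3.png

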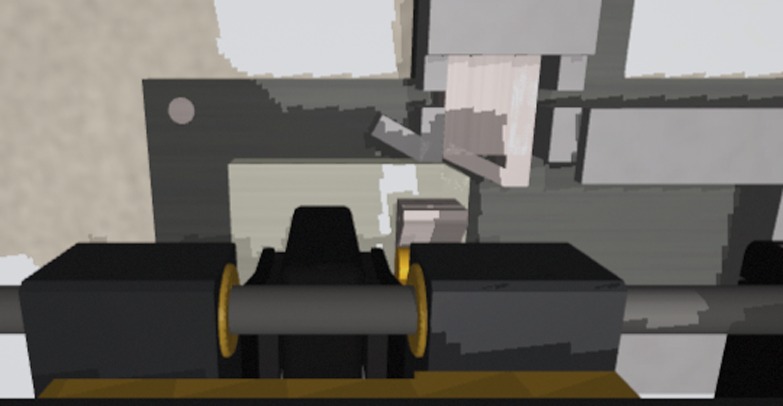

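The view shows the slide's edge at row 160 just inside the rail's start at (430,160), with its bevelled corner at the catch slope near (455,170). It looks centred, so I'll push on.

>>> {"api": "drive_tool", "payload": {
  "series": [
    [[0.4, -0.05, 0], 0],
    [[0.4, -0.05, 0], 0],
    [[0.4, -0.05, 0], 0],
    [[0.4, -0.05, 0], 0],
    [[0.4, -0.05, 0], 0],
    [[0.4, -0.05, 0], 0],
    [[0.4, -0.05, 0], 0],
    [[0.4, -0.05, 0], 0],
    [[0.4, -0.05, 0], 0],
    [[0.4, -0.05, 0], 0]
  ]
}}

```text
time: 9.05
ee_pos: [0.5603, -0.0211, 0.0621]
eef_rot: [0.75, 0.661, 0.0, 0.0]
ft_force: [-0.7, -3.2, -3.9]
width: 0.0221
grip_force: 40.0
```

```bash
python3 st.py
```

```text
t 9.05 slide dock x -30.235362071572958 y 0.32561561211114587 z 0.06208341860033841 yaw -0.00015317140847398436 pitch 0.00018512112600012183 F dock -0.3411141299779751 -3.2776115715371676 -3.8725681444043634 w 0.02213003147187 40.00337116420269
```

>>> {"api": "drive_tool", "payload": {
  "series": [
    [[0.64, -0.08, 0], 0],
    [[0.64, -0.08, 0], 0],
    [[0.64, -0.08, 0], 0],
    [[0.64, -0.08, 0], 0],
    [[0.64, -0.08, 0], 0],
    [[0.64, -0.08, 0], 0],
    [[0.64, -0.08, 0], 0],
    [[0.64, -0.08, 0], 0],
    [[0.64, -0.08, 0], 0],
    [[0, 0, 0], 0]
  ]
}}

```text
time: 10.3
ee_pos: [0.6183, -0.0283, 0.0621]
eef_rot: [0.75, 0.661, 0.0, 0.0]
ft_force: [-0.2, -3.3, -3.5]
width: 0.0217
grip_force: 40.0
```

```bash
python3 st.py
```

```text
t 10.3 slide dock x 28.139868334231764 y 0.4212175756832576 z 0.06212046440845995 yaw -0.000267040300127086 pitch 0.000807829969799004 F dock 0.16754856977821528 -3.2875613135282533 -3.4908919108715253 w 0.021695768719888462 40.001625465229154
```

>>> {"api": "drive_tool", "payload": {
  "series": [
    [[0.2, -0.025, 0], 0],
    [[0.2, -0.025, 0], 0],
    [[0.2, -0.025, 0], 0],
    [[0.2, -0.025, 0], 0],
    [[0.2, -0.025, 0], 0],
    [[0.2, -0.025, 0], 0],
    [[0.2, -0.025, 0], 0],
    [[0.2, -0.025, 0], 0],
    [[0, 0, 0], 0],
    [[0, 0, 0], 0]
  ]
}}

```text
time: 11.55
ee_pos: [0.6337, -0.0298, 0.0621]
eef_rot: [0.75, 0.661, 0.0, -0.0]
ft_force: [0.0, -0.2, -4.1]
width: 0.0219
grip_force: 40.0
```

```bash
python3 st.py
```

```text
t 11.55 slide dock x 43.617190820572695 y 0.884892392729151 z 0.062118077308244056 yaw 0.00014385539353761745 pitch 0.00017810591688640563 F dock 0.07230987925704759 -0.17748631776169335 -4.132277050796218 w 0.021902081861598314 40.00006760470569
```

The lateral force has vanished at x ≈ 43.6, so the catch has clicked shut. Now I'll pull back to test it.

>>> {"api": "drive_tool", "payload": {
  "series": [
    [[0, 0, 0], 0],
    [[-0.08, 0.01, 0], 0],
    [[-0.08, 0.01, 0], 0],
    [[-0.08, 0.01, 0], 0],
    [[-0.08, 0.01, 0], 0],
    [[0, 0, 0], 0],
    [[0, 0, 0], 0],
    [[0, 0, 0], 0],
    [[0, 0, 0], 0],
    [[0, 0, 0], 0]
  ]
}}

```text
time: 12.8
ee_pos: [0.6312, -0.0299, 0.0625]
eef_rot: [0.75, 0.661, 0.001, 0.001]
ft_force: [5.9, -0.2, -3.5]
width: 0.022
grip_force: 40.0
```

```bash
python3 st.py
```

```text
t 12.8 slide dock x 41.17822393503112 y 0.3995041345886319 z 0.06251860594946645 yaw -0.00033809284070032697 pitch 0.0018096558241996218 F dock 5.883014859716151 0.5185638218601266 -3.544124158731689 w 0.022014614211746907 40.014441520906985
```

The catch holds at 5.9 N. I'll pull a little harder to be sure, then relax to mid-play and settle the slide on the floor.

>>> {"api": "drive_tool", "payload": {
  "series": [
    [[-0.08, 0.01, 0], 0],
    [[0, 0, 0], 0],
    [[0, 0, 0], 0],
    [[0, 0, 0], 0],
    [[0, 0, 0], 0],
    [[0, 0, 0], 0],
    [[0, 0, 0], 0],
    [[0, 0, 0], 0],
    [[0, 0, 0], 0],
    [[0, 0, 0], 0]
  ]
}}

```text
time: 14.05
ee_pos: [0.631, -0.0299, 0.0627]
eef_rot: [0.75, 0.661, 0.001, 0.001]
ft_force: [6.6, -1.6, -4.1]
width: 0.0218
grip_force: 40.0
```

```bash
python3 st.py
```

```text
t 14.05 slide dock x 40.9890408428506 y 0.39289077197156796 z 0.06271681514958144 yaw -0.000493907663075166 pitch 0.0032082799543640566 F dock 6.786145410668286 -0.7390301286175638 -4.094450305811026 w 0.021803158915115736 40.03472866024822
```

>>> {"api": "drive_tool", "payload": {
  "series": [
    [[0.08, -0.01, 0], 0],
    [[0.08, -0.01, 0], 0],
    [[0.08, -0.01, 0], 0],
    [[0.08, -0.01, 0], 0],
    [[0, 0, -0.05], 0],
    [[0, 0, 0], 0],
    [[0, 0, 0], 0],
    [[0, 0, 0], 0],
    [[0, 0, 0], 0],
    [[0, 0, 0], 0]
  ]
}}

```text
time: 15.3
ee_pos: [0.6328, -0.03, 0.0616]
eef_rot: [0.75, 0.661, 0.0, 0.0]
ft_force: [0.2, 0.5, -1.0]
width: 0.0215
grip_force: 40.0
```

```bash
python3 st.py
```

```text
t 15.3 slide dock x 42.826072716224964 y 0.5025765681881935 z 0.06161202342780442 yaw -9.868197406157075e-05 pitch 0.00011435044335372715 F dock 0.16541425468301016 0.5120294268218419 -1.0193926577802852 w 0.02154241197728851 39.99984869733453
```

Resting on the floor. Now I'll release and lift.

>>> {"api": "drive_tool", "payload": {
  "series": [
    [[0, 0, 0], 0],
    [[0, 0, 0], 0],
    [[0, 0, 0], 0],
    [[0, 0, 0], 0],
    [[0, 0, 0], 0],
    [[0, 0, 0], 0],
    [[0, 0, 0], 0],
    [[0, 0, 0], 0],
    [[0, 0, 0], 0],
    [[0, 0, 0], 0]
  ],
  "hand": 0
}}

```text
time: 16.55
ee_pos: [0.6328, -0.0301, 0.0616]
eef_rot: [0.75, 0.661, 0.0, 0.0]
ft_force: [-0.8, -0.1, -0.3]
width: 0.0864
grip_force: 0.0
```

>>> {"api": "drive_tool", "payload": {
  "series": [
    [[0, 0, 1], 0],
    [[0, 0, 2], 0],
    [[0, 0, 3], 0],
    [[0, 0, 3], 0],
    [[0, 0, 3], 0],
    [[0, 0, 3], 0],
    [[0, -2, 0], 0],
    [[0, -2, 0], 0],
    [[0, 0, 0], 0],
    [[0, 0, 0], 0]
  ]
}}

```text
time: 17.8
ee_pos: [0.6325, -0.0698, 0.2109]
eef_rot: [0.75, 0.661, -0.0, -0.001]
ft_force: [-0.3, 1.0, -0.4]
width: 0.087
grip_force: 0.0
```

```bash
python3 st.py; python3 - <<'E'
from bench import r, vision
import cv2,pickle
s=r.read_state()
c=vision.camera("wrist"); pickle.dump((c,s),open("w4.pkl","wb")); cv2.imwrite("pics/w4.png",cv2.resize(c["color"][60:260,120:520,::-1],None,fx=2,fy=2,interpolation=cv2.INTER_CUBIC))
E
```

```text
t 17.8 slide dock x 47.447153218718285 y -38.944418656079655 z 0.21085941290686208 yaw -0.00026076930661447784 pitch -0.001257200966412875 F dock -0.4265172385171124 0.9446351237844155 -0.39685604403332686 w 0.08699578289220129 0.0
```

View pics/w4.png

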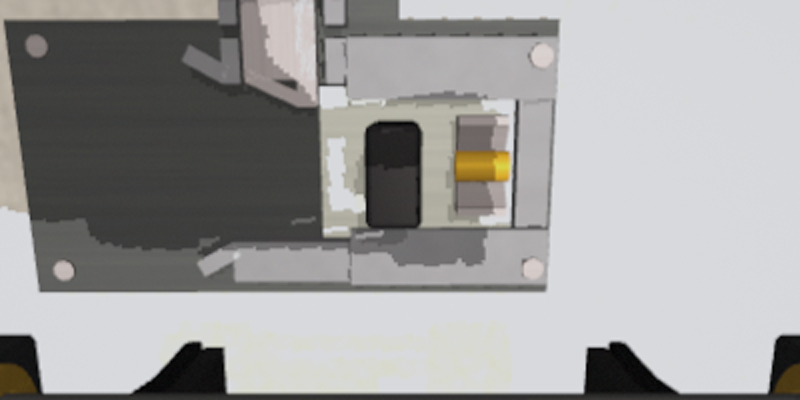

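The slide is seated under the lips with its rear edge at column 320. The catch nose sits behind it at (310,105), sticking out into the guideway, and nothing is touching. I'll hand in the job.

```bash
python3 -c "
from bench import r
print(r.close_job())"
```

```text
the job is handed in; nothing more can be done
None
```

The slide is locked in behind the shut catch: it held a pull-back of about 6.8 N, then I let go, backed the gripper clear and handed the job in at about 18 s; no verdict was returned.

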